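# Clamp the tube carrier in the shaker

### The job

The tube carrier already stands in the shaker. Screw the lever-headed clamp bolt in clockwise by its upright lever until its foot bears snugly on the carrier, without crushing the tubes, then fold the lever all the way down flat and let go. Leave the dish and the tweezers beside the shaker where they lie.

Things in the scene. Friction and masses are not known exactly. Their poses are not given: they have to be found in the camera images.
- head: Clamp bolt's head: dark steel collar (32 mm) and fork above the bridge. Origin: on the vertical bolt axis, at the lever's pivot pin, 30 mm above the bridge at the start. z up; x level: the way the lever folds, any compass direction. A heel 34 mm wide, 5 mm above the pin, stands 9 to 15 mm to -x. Turning the lever turns the head; clockwise from above screws the bolt in, 12.6 mm lower a turn.
- bolt: The bolt's threaded stem, under the head on the same axis and origin. A stiff torsion spring (1.2 N m per rad) joins it to the head, so the lever runs ahead of it by up to 0.3 rad and springs back so far when let go; the stem stays where it was turned to. It turns 9 rad at most. Its foot, below the bridge, presses on the carrier.
- bridge_top (a point): Middle of the top of the shaker's aluminium bridge (36 x 156 mm, 134 mm above the bench; y along it), on the bolt's axis. The foot below meets the carrier after 0.3 to 2.9 rad of screwing in, unlike each time and not told by any pose. Until then turning takes 0.195 N m; from there it climbs about 0.11 N m per rad. Snug is 0.28 N m, give or take 0.02; at rest it reads some 0.02 less.
- lever_mid (a point): Point in the lever, 40 mm from the pivot pin. The lever is a black paddle 25 mm wide (along y, parallel to the pin) and 8 mm thick (along x); z points from pin to tip. It starts upright on the bolt's axis and can be pinched across its thickness. Within 75 mm of the axis nothing else stands higher than 6 mm above the bridge.
- lever_tip (a point): The lever's free end, 68 mm from the pivot pin; same axes as lever_mid. Up at the start, level and away from the heel when folded.
- lever (a joint): The lever's fold in rad: 0 upright, 1.57 flat (level, pointing along the head's x), where it stops. It stays where it is left. Folding takes about 0.2 N m and presses the foot some 20 N harder on the carrier (about 45 N when snug, 67 N once folded).
- carrier: Grey tube carrier 98 x 90 mm, 36 mm high, two rows of four green-capped tubes; between them, under the bolt, a steel plate with its top 50 mm above the origin. Stands loose (3 mm play) in the tray of the white shaker (200 x 180 mm, fixed), 55 mm above the bench, under the bridge. Origin: centre of the underside, y along the bridge.
- petri_dish: Shallow round dish with lid, 92 mm wide, 18 mm high, on the bench beside the shaker. Origin: centre of its underside.
- tweezers: Steel tweezers, 112 mm long, 4 mm thick, on the bench on the shaker's other side. Origin: middle of the underside, x along them.

How it is judged:
On the way:
1. the bolt is screwed in snug on the carrier with its lever still up (contact force between bolt and carrier above 20 N and value of joint lever below 0.4 rad), for 0.2 s.
At the end, for the whole second after the job is handed in: The lever lies flat (joint above 1.45 rad), the bolt presses on the carrier with 45 to 88 N, and the carrier is within 8 mm of where it started (value of joint lever above 1.45 rad and contact force between bolt and carrier between 45 and 88 N and distance of carrier from where it was at the start of the episode below 0.008 m); the robot touches nothing.
It fails at once if the tubes are crushed: the bolt presses on the carrier with more than 98 N (contact force between bolt and carrier above 98 N).
It fails at once if the dish or the tweezers are moved by more than 20 mm (distance of any of petri_dish, tweezers from where it was at the start of the episode above 0.02 m).
It also fails if it takes over 72 s, if anything falls off the work surface, if the arm or the gripper's body presses on something with over 40 N, if the wrist force passes 120 N, or if a joint passes its speed limit or range.

### The arm

A 6-joint arm with a two-finger parallel gripper is mounted at the origin on the work surface. World frame = base frame: x ahead of the robot, y to its left, z up, the work surface at z = 0. Lengths are in m, angles in rad, forces in N, time in s.
With the tool pointing down it reaches from about 0.35 to 0.775 m from the base axis. Payload 5.5 kg.
Tool frame: the origin (TCP) lies on the centre line of the jaws, within the pads' length; the fingertips stand 11 mm ahead of it and the grasp point (between the pads) lies 8 mm behind it (env.tip_extent is the distance from the TCP to the fingertips, in m); z points along the fingers, y is the line along which they close (so a half turn about z gives the same grasp; the last joint's range is limited). The gripper opens to 85 mm and grips with 20 to 120 N. Pads are 22 mm wide; open, the fingers measure 114 mm over their backs; the gripper's body (76 mm by 85 mm) begins 54 mm behind the grasp point. The pads swing forward as they close: fully open they stand 13 mm farther back than shut.
Start: joints at [1.098, 0.313, 0.046, 1.304, 0, 1.431], TCP at [0.188, 0.543, 0.242] pointing down, gripper open.
Joint ranges: [-2.76, 2.76], [-0.86, 1.69], [-1.03, 1.26], [-2.2, 2.34], [-1.47, 1.5], [-3.14, 3.14]. Speed limits (rad/s): [2.57, 2.57, 3.14, 3.14, 3.14, 3.14].

### API

Orientations are given as a unit quaternion [w, x, y, z].
In Python, from workcell import env gives the robot as it stands.
- The arm moves only by the shell command python3 -m jog 'ROWS' [FORCE]. ROWS is JSON, a list of rows, each a list of 5 numbers: the gripper's target within -1 to 1 (shut at 1, half-way at 0, fully open at -1), then the shift along the tool's x, y, z in m, then the turn about the tool's z in degrees. In form: [[fingers, tx, ty, tz, turn], ...]. A call has 1 to 5 rows; each row shifts and turns the commanded pose from where the row before left it, along the tool's axes as they then stand; what a row does not reach is not made up. A row lasts 1/12 s, in which the tool goes at most 41.7 mm and 7.16 degrees, less where a joint would pass 70% of its speed; a pose out of reach is approached as far as the arm can. A call is refused whole if a number of a shift passes 0.0417 or a number of a turn 7.16, either way. A call with a gripper value outside its range is refused whole. The fingers move at their own pace and stop on an object; FORCE is the grip in N (left out, the last holds). Time passes only in rows, so rows that do not move let the fingers close. It gives the time, the measured TCP pose, the force, the opening and the grip force at its end, in the units of the state.
- env.get_state(): the state, without advancing time (a new reading comes with each control period).
- env.read_camera(name): name is "scene" or "top" or "wrist"; returns a dict with "img" (480x640x3 uint8, red, green, blue), "fov_y" (degrees; the focal length in pixels is half the picture's height over the tangent of half this angle, whatever the lens; pixels are square), "cx", "cy" (the principal point, pixels), "T" (4x4, takes a point from camera to world coordinates). Camera axes: x right, y up, looking along -z (the intrinsics and any distortion apply to the point x, -y, -z); pixel columns grow to the right and rows downward; lengths in m; the calibration is good to about 2 mm. A picture is of the moment at which its call begins. There is no depth.
- env.hand_in(): hands the job in; it is judged then, once.
The state is a dict: "clock": time; "joint_pos": joint angles; "qvel": joint speeds; "tau": joint torques, N m; "tcp_pos": TCP position; "orientation": TCP orientation; "wrist_force": force on the tool from outside, world axes, zero at the start; "ft_torque": the same for the moment, N m; "finger_gap": finger opening in m; "grip_force": force on a finger pad.
Only numpy, scipy, OpenCV 4.12 (cv2) and the standard library are available. Lean on these libraries where they do the work, as an engineer would, in place of code of your own. Each camera call takes 0.05 s, during which the arm holds its last target. There are 200 camera calls.

## Working session

There is one attempt and no reset: what is moved stays moved. The work goes in short steps, Python scripts to look and compute and a shell command to move; the robot and the scene stay as the last step left them, time stands still between calls to the robot, and variables do not carry over. Pictures are saved under pics/ and viewed, at most 10 in all, crops included, and the job is handed in when it is done.

```bash
mkdir -p pics; ls; python3 - <<'E'
from workcell import env
import cv2,numpy as np
s=env.get_state();print(s)
for n in("scene","top"):
    c=env.read_camera(n);print(n,c["fov_y"],c["cx"],c["cy"],c["T"].round(4).tolist(),[k for k in c])
    cv2.imwrite(f"pics/{n}0.png",c["img"][:,:,::-1])
E
```

```text
pics
{'clock': 0.0, 'joint_pos': array([ 1.09839854e+00,  3.13992406e-01,  4.49560953e-02,  1.30362423e+00,
       -1.46811818e-05,  1.43122233e+00]), 'qvel': array([ 7.38045649e-04,  4.25809385e-04, -4.46627752e-04,  5.72369796e-05,
        1.10514519e-03, -6.54762427e-04]), 'tau': array([ 1.58782004e-04, -4.80631471e+01,  2.98530489e+01,  1.94057106e-02,
       -7.86257579e-05,  5.97878994e-06]), 'tcp_pos': array([0.18762332, 0.54298498, 0.24140407]), 'orientation': array([-2.73782132e-04,  1.65644807e-01,  9.86185038e-01, -8.91022196e-04]), 'wrist_force': array([-0.10597363,  0.68688336, -0.78831431]), 'ft_torque': array([ 0.03828987, -0.03144107,  0.03262673]), 'grip_force': 0.0, 'finger_gap': 0.08544041626530796}
scene 57.96105465613006 318.5791143078419 246.72193994169405 [[0.6768, -0.5903, 0.4399, 0.8431], [0.736, 0.5283, -0.4234, -0.2358], [0.0175, 0.6103, 0.792, 0.6634], [0.0, 0.0, 0.0, 1.0]] ['img', 'fov_y', 'cx', 'cy', 'T']
top 54.29622482007295 313.36367791861534 243.10809708790936 [[-0.0443, 0.9724, -0.2292, 0.3808], [-0.999, -0.0438, 0.0074, 0.0242], [-0.0029, 0.2293, 0.9734, 0.8894], [0.0, 0.0, 0.0, 1.0]] ['img', 'fov_y', 'cx', 'cy', 'T']
```

View pics/scene0.png

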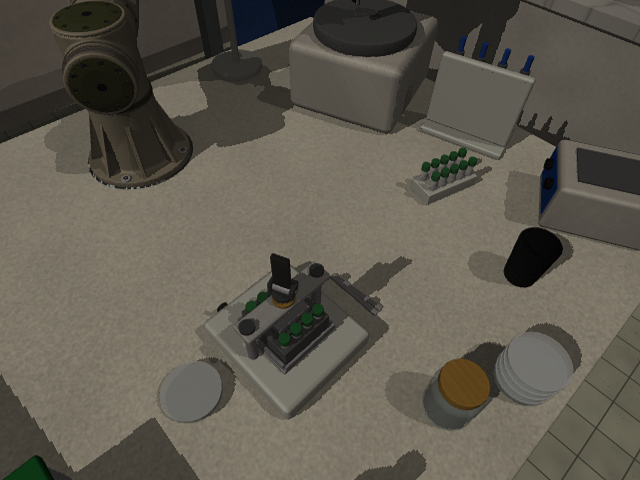

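View pics/top0.png

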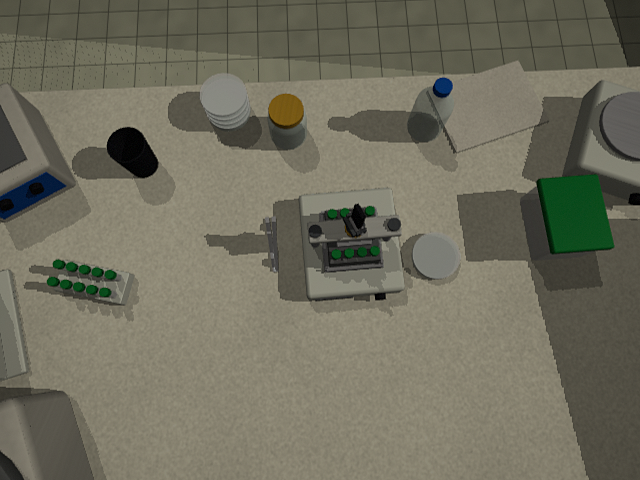

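The scene view shows the shaker with the upright lever at about (282,272) and the dish at (190,390). In the top view the lever is near (356,218), the dish at (435,257) and the tweezers at (272,245). I'll enlarge the area around the lever.

```bash
python3 - <<'E'
import cv2,numpy as np
a=cv2.imread("pics/scene0.png")[240:340,210:350];b=cv2.imread("pics/top0.png")[185:285,295:415]
a=cv2.resize(a,None,fx=3,fy=3,interpolation=cv2.INTER_CUBIC);b=cv2.resize(b,None,fx=3,fy=3,interpolation=cv2.INTER_CUBIC)
i=np.hstack([a,b]);i=(255*(i/255.)**.5).astype('uint8');cv2.imwrite("pics/crop0.png",i);print(i.shape)
E
```

```text
(300, 780, 3)
```

View pics/crop0.png

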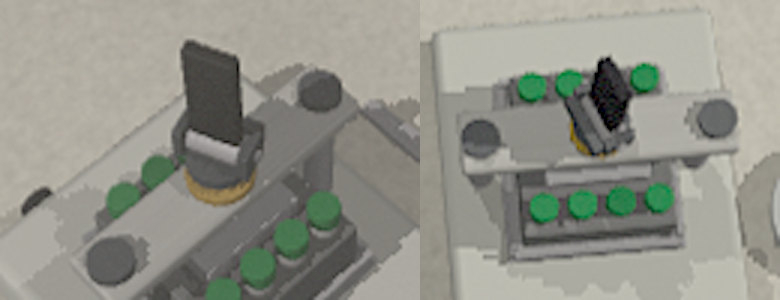

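```bash
cat > h.py <<'E'
import numpy as np
C={"scene":(57.96105465613006,318.5791143078419,246.72193994169405,[[0.6768,-0.5903,0.4399,0.8431],[0.736,0.5283,-0.4234,-0.2358],[0.0175,0.6103,0.792,0.6634]]),
"top":(54.29622482007295,313.36367791861534,243.10809708790936,[[-0.0443,0.9724,-0.2292,0.3808],[-0.999,-0.0438,0.0074,0.0242],[-0.0029,0.2293,0.9734,0.8894]])}
def ray(n,u,v):
    f,cx,cy,T=C[n];T=np.array(T);f=240/np.tan(np.radians(f/2))
    return T[:,3],T[:,:3]@np.array([(u-cx)/f,-(v-cy)/f,-1])
def atz(n,u,v,z):
    o,d=ray(n,u,v);return (o+d*(z-o[2])/d[2]).round(4)
def proj(n,P):
    f,cx,cy,T=C[n];T=np.array(T);f=240/np.tan(np.radians(f/2));p=T[:,:3].T@(np.asarray(P)-T[:,3])
    return (cx-f*p[0]/p[2],cy+f*p[1]/p[2])
def tri(a,b):
    o1,d1=ray("scene",*a);o2,d2=ray("top",*b)
    s=np.linalg.lstsq(np.c_[d1,-d2],o2-o1,rcond=None)[0];p,q=o1+d1*s[0],o2+d2*s[1]
    return ((p+q)/2).round(4),np.linalg.norm(p-q).round(4)
S=lambda x,y:(210+x/3-.33,240+y/3-.33)
P=lambda x,y:(295+(x-420)/3-.33,185+y/3-.33)
E
python3 - <<'E'
from h import *
print("caps",atz("scene",*S(320,86),.14),atz("scene",*S(110,256),.14),atz("top",*P(481,138),.14),atz("top",*P(717,118),.14))
print(tri(S(320,86),P(481,138)),tri(S(110,256),P(717,118)))
print("tip at .232",atz("scene",*S(211,48),.232),atz("top",*P(613,78),.232))
print("collar",atz("scene",*S(220,190),.136),atz("top",*P(597,137),.136))
print("heel",tri(S(190,135),P(603,147)),tri(S(190,135),P(572,97)),tri(S(240,156),P(603,147)),tri(S(240,156),P(572,97)))
print("tip corners",[atz("scene",*S(*p),.232) for p in((184,42),(240,56))])
E
```

```text
caps [0.5797 0.0144 0.14  ] [ 0.5852 -0.1171  0.14  ] [0.5783 0.0149 0.14  ] [ 0.5838 -0.1161  0.14  ]
(array([0.5788, 0.015 , 0.1384]), np.float64(0.0004)) (array([ 0.5843, -0.1166,  0.1381]), np.float64(0.0002))
tip at .232 [ 0.582  -0.0501  0.232 ] [ 0.5814 -0.0498  0.232 ]
collar [ 0.59   -0.0579  0.136 ] [ 0.577  -0.0495  0.136 ]
heel (array([ 0.5663, -0.0527,  0.151 ]), np.float64(0.0042)) (array([ 0.5829, -0.0477,  0.1714]), np.float64(0.0309)) (array([ 0.5765, -0.0455,  0.1335]), np.float64(0.0172)) (array([ 0.5929, -0.0404,  0.1527]), np.float64(0.011))
tip corners [array([ 0.5722, -0.0565,  0.232 ]), array([ 0.593 , -0.0439,  0.232 ])]
```

```bash
python3 - <<'E'
from h import *
import cv2
o=np.array([.5816,-.0503,.164]);img=cv2.resize(cv2.imread("pics/crop0.png"),None,fx=1,fy=1)
big=[]
for n,sl,S0 in(("scene",(240,340,225,325),(225,240)),("top",(185,285,310,410),(310,185))):
  im=cv2.imread(f"pics/{n}0.png")
  a=(255*(im[S0[1]+ (10 if n=="scene" else 10):S0[1]+75,S0[0]+20:S0[0]+85]/255.)**.5).astype('uint8')
  off=(S0[0]+20,S0[1]+10);a=cv2.resize(a,None,fx=6,fy=6,interpolation=cv2.INTER_CUBIC)
  row=[a.copy()]
  big.append(a)
  for th in(121,-59):
    t=np.radians(th);x=np.array([np.cos(t),np.sin(t),0]);y=np.array([-x[1],x[0],0])
    q=a.copy()
    for h in(5,):
      for z in (-3,5):
        pts=[proj(n,o+x*u/1000+y*v/1000+[0,0,z/1000]) for u,v in((-9,-17),(-15,-17),(-15,17),(-9,17))]
        pts=np.array([[((p[0]-off[0]+.5)*6),((p[1]-off[1]+.5)*6)] for p in pts]).astype(int)
        cv2.polylines(q,[pts],True,(0,0,255) if z==5 else (255,0,0),1)
    big[-1]=np.hstack([big[-1] if big[-1].shape[1]>400 else np.zeros((a.shape[0],0,3),'uint8'),q])
w=[cv2.resize(b,(800,300*b.shape[0]*2//b.shape[0]//2)) if 0 else b for b in big]
print([b.shape for b in w])
h=min(b.shape[0] for b in w)
i=np.vstack([cv2.resize(b,(590,295)) for b in w]);cv2.imwrite("pics/hyp.png",i)
E
```

```text
[(390, 390, 3), (390, 390, 3)]
```

```bash
python3 -c "
import cv2;print(cv2.imread('pics/hyp.png').shape)"
```

```text
(590, 590, 3)
```

View pics/hyp.png

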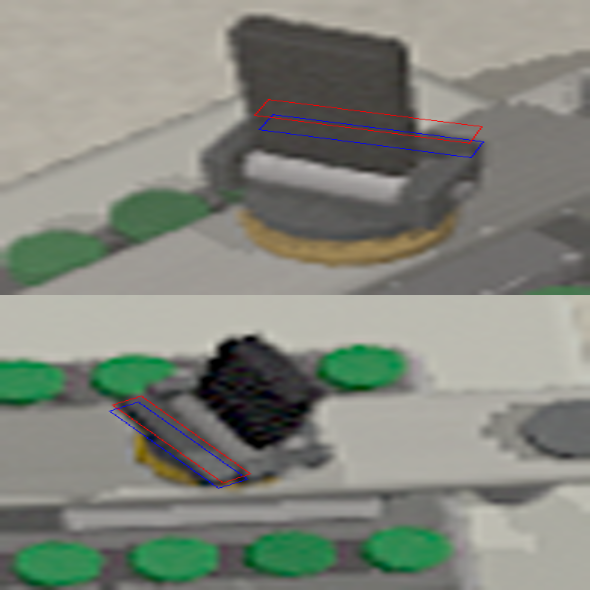

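The `hyp.png` overlay shows the heel behind the lever in the scene view, on the side at heading 121°. So the lever folds toward heading -59°. The bolt axis is at about (0.5816, -0.0503), and the mid-point of the bridge caps agrees with the lever tip there. I'll turn the tool, raise it and cross over.

```bash
cat > st.py <<'E'
from workcell import env
import numpy as np
from scipy.spatial.transform import Rotation as R
s=env.get_state();q=s["orientation"];M=R.from_quat(np.r_[q[1:],q[0]]).as_matrix()
h=lambda v:round(float(np.degrees(np.arctan2(v[1],v[0]))),2)
print("t",round(s["clock"],2),"tcp",s["tcp_pos"].round(4),"yhead",h(M[:,1]),"j",s["joint_pos"].round(3)[[0,5]],"F",s["wrist_force"].round(2),"T",s["ft_torque"].round(3),"gap",round(s["finger_gap"],4),"grip",round(s["grip_force"],1))
if __name__=="__main__":
    import sys
    if len(sys.argv)>1:
        g=np.array([float(a) for a in sys.argv[1:4]])
        print("need tool xyz",(M.T@(g-s["tcp_pos"])).round(4))
E
python3 -m jog '[[-1,0,0,-0.012,-7.15],[-1,0,0,-0.012,-7.15],[-1,0,0,-0.012,-7.15],[-1,0,0,-0.012,-7.15],[-1,0,0,-0.012,-7.15]]'
python3 -m jog '[[-1,0,0,-0.005,-7.15],[-1,0,0,0,-7.15],[-1,0,0,0,0]]' >/dev/null
python3 -m jog '[[-1,0,-0.02,0,0],[-1,0,-0.0395,0,0],[-1,0,-0.0395,0,0],[-1,0,-0.0395,0,0],[-1,0,-0.0395,0,0]]' >/dev/null
python3 -m jog '[[-1,0,-0.0395,0,0],[-1,0,-0.0395,0,0],[-1,0,-0.0395,0,0],[-1,0,-0.0395,0,0],[-1,0,-0.0395,0,0]]' >/dev/null
python3 -m jog '[[-1,0,-0.0395,0,0],[-1,0,-0.0395,0,0],[-1,0,-0.0395,0,0],[-1,0,-0.0395,0,0],[-1,0,-0.0395,0,0]]' >/dev/null
python3 -m jog '[[-1,0,-0.0395,0,0],[-1,0,-0.0395,0,0],[-1,0,-0.03,0,0],[-1,0,0,0,0],[-1,0,0,0,0]]' >/dev/null
python3 st.py 0.5816 -0.0503 0.30
```

```text
clock: 0.52
tcp_pos: [0.1877, 0.5432, 0.3023]
orientation: [-0.0, -0.148, 0.989, -0.0]
wrist_force: [-0.2, 0.4, -0.4]
finger_gap: 0.0859
grip_force: 0.0
t 2.43 tcp [ 0.539  -0.0426  0.3059] yhead 120.64 j [-0.228 -0.762] F [ 0.27  0.42 -1.  ] T [-0.014 -0.002 -0.044] gap 0.085 grip 0.0
need tool xyz [-0.0327 -0.0283  0.0058]
```

```bash
python3 -m jog '[[-1,-0.016,-0.014,0.003,0],[-1,-0.0167,-0.0143,0.003,-0.36],[-1,0,0,0,0],[-1,0,0,0,0],[-1,0,0,0,0]]' >/dev/null
python3 st.py 0.5816 -0.0503 0.20
python3 - <<'E'
from workcell import env
import cv2,numpy as np
from h import *
c=env.read_camera("wrist");T=c["T"];f=240/np.tan(np.radians(c["fov_y"]/2))
cv2.imwrite("pics/w1.png",c["img"][:,:,::-1])
np.savez("w1",T=T,f=f,cx=c["cx"],cy=c["cy"])
for P in((.5816,-.0503,.232),(.5816,-.0503,.164),(.5816+.0107,-.0503+.0064,.232),(.5816-.0107,-.0503-.0064,.232)):
    p=T[:3,:3].T@(np.array(P)-T[:3,3]);print(c["cx"]-f*p[0]/p[2],c["cy"]+f*p[1]/p[2])
E
```

```text
t 2.85 tcp [ 0.5805 -0.0474  0.3012] yhead 121.36 j [-0.219 -0.767] F [ 0.79  0.24 -0.08] T [ 0.034  0.022 -0.009] gap 0.085 grip 0.0
need tool xyz [ 0.0005 -0.0032  0.1012]
319.5754346008571 260.68901384751933
320.5397030822778 223.81085666674127
319.46968011527355 282.2870107523703
319.6851025109577 238.29178719708833
```

View pics/w1.png

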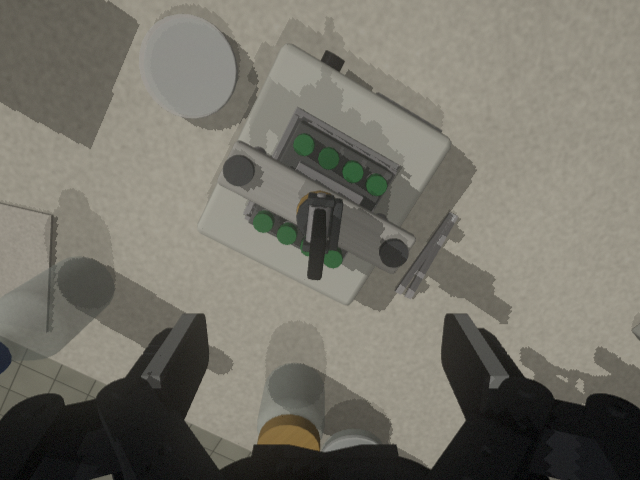

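The wrist view shows the lever top at about (317, 237–278), with the heel to its right at (339,215). That confirms the fold direction, and the offset is about 1.5 mm to tool -y. I'll go down and pinch.

```bash
python3 -m jog '[[-1,0.0005,-0.004,0.02,0],[-1,0,0,0.03,0],[-1,0,0,0.03,0],[-1,0,0,0.019,0],[-1,0,0,0,0]]' >/dev/null
python3 -m jog '[[-1,0,0,0,0],[-1,0,0,0,0]]' >/dev/null
python3 st.py 0.5809 -0.0516 0.20
python3 -m jog '[[0.5,0,0,0,0],[0.5,0,0,0,0],[0.5,0,0,0,0],[0.5,0,0,0,0],[0.5,0,0,0,0]]' 40 | tail -2; python3 st.py 0.5809 -0.0516 0.20
```

```text
t 3.48 tcp [ 0.5836 -0.0521  0.2042] yhead 121.35 j [-0.226 -0.773] F [-0.01 -0.2  -0.19] T [ 0.037 -0.033  0.031] gap 0.0855 grip 0.0
need tool xyz [0.002  0.0019 0.0042]
finger_gap: 0.0254
grip_force: 0.0
t 3.9 tcp [ 0.5834 -0.0524  0.2027] yhead 121.34 j [-0.227 -0.774] F [ 0.04 -0.51  0.29] T [ 0.012  0.004 -0.035] gap 0.0254 grip 0.0
need tool xyz [0.0017 0.002  0.0027]
```

```bash
python3 -m jog '[[0.5,0.0012,0.0022,0.001,0],[0.5,0,0,0,0],[1,0,0,0,0],[1,0,0,0,0],[1,0,0,0,0]]' 60 >/dev/null;python3 -m jog '[[1,0,0,0,0],[1,0,0,0,0],[1,0,0,0,0],[1,0,0,0,0],[1,0,0,0,0]]' | tail -2; python3 st.py 0.5812 -0.051 0.20
```

```text
finger_gap: 0.0072
grip_force: 59.2
t 4.73 tcp [ 0.5815 -0.0515  0.2014] yhead 121.32 j [-0.226 -0.772] F [ 2.95 -3.69 -2.68] T [-0.852 -0.755 -0.121] gap 0.0072 grip 59.2
need tool xyz [-0.      0.0005  0.0014]
```

```bash
python3 -m jog '[[1,0,-0.0003,0.000175,5],[1,0,0,0.000175,5],[1,0,0,0.000175,5],[1,0,0,0.000175,5],[1,0,0,0.000175,5]]' >/dev/null; python3 st.py
python3 -m jog '[[1,0,0,0.000175,5],[1,0,0,0.000175,5],[1,0,0,0.000175,5],[1,0,0,0,0],[1,0,0,0,0]]' >/dev/null; python3 st.py
```

```text
t 5.15 tcp [ 0.5816 -0.0514  0.201 ] yhead 96.13 j [-0.226 -0.333] F [ 2.67 -2.29 -0.77] T [-0.709 -0.519  0.231] gap 0.0076 grip 59.5
t 5.57 tcp [ 0.5816 -0.0514  0.2004] yhead 81.5 j [-0.226 -0.077] F [ 2.39 -2.57  1.61] T [-0.712 -0.654  0.165] gap 0.0078 grip 59.7
```

```bash
cat > tq.py <<'E'
from workcell import env
import numpy as np,sys
n=int(sys.argv[1]) if len(sys.argv)>1 else 4
A=[]
for i in range(n):
    env.read_camera("wrist");s=env.get_state();A.append([s["tau"][5],s["ft_torque"][2],*s["wrist_force"],s["joint_pos"][5]])
A=np.array(A);print("tau6 %.4f sd %.4f | Tz %.4f sd %.4f | F"%(A[:,0].mean(),A[:,0].std(),A[:,1].mean(),A[:,1].std()),A[:,2:5].mean(0).round(1),"j6 %.4f"%A[:,5].mean(),"t %.2f grip %.1f"%(s["clock"],s["grip_force"]))
E
python3 tq.py 6
python3 -m jog '[[1,0,0,0.000175,5],[1,0,0,0.000175,5],[1,0,0,0.000175,5],[1,0,0,0,0]]' >/dev/null; python3 tq.py 4
python3 -m jog '[[1,0,0,0.000175,5],[1,0,0,0.000175,5],[1,0,0,0.000175,5],[1,0,0,0,0]]' >/dev/null; python3 tq.py 4
```

```text
tau6 0.1789 sd 0.0146 | Tz 0.1733 sd 0.0192 | F [ 3.3 -2.6  1.9] j6 -0.0762 t 5.87 grip 60.0
tau6 0.2945 sd 0.1519 | Tz 0.1828 sd 0.0285 | F [ 3.4 -2.3  4.1] j6 0.1849 t 6.40 grip 60.3
tau6 0.2832 sd 0.1558 | Tz 0.1882 sd 0.0325 | F [ 3.4 -2.2  4.9] j6 0.4462 t 6.93 grip 60.4
```

```bash

for i in 1; do python3 -m jog '[[1,0,0,0.0001,5],[1,0,0,0.00015,5],[1,0,0,0.00015,5],[1,0,0,0,0],[1,0,0,0,0]]' >/dev/null; python3 tq.py 5; done
python3 -m jog '[[1,0,0,0.00015,5],[1,0,0,0.00017,5],[1,0,0,0.00017,5],[1,0,0,0,0],[1,0,0,0,0]]' >/dev/null; python3 tq.py 5; python3 st.py
```

```text
tau6 0.1828 sd 0.0079 | Tz 0.1712 sd 0.0222 | F [ 4.4 -2.2  4.7] j6 0.7072 t 7.60 grip 60.3
tau6 0.1841 sd 0.0072 | Tz 0.1883 sd 0.0225 | F [ 4.8 -2.2  4.5] j6 0.9690 t 8.27 grip 60.3
t 8.27 tcp [ 0.5817 -0.0513  0.1982] yhead 21.55 j [-0.226  0.969] F [ 4.76 -2.67  4.51] T [-0.429 -1.039  0.198] gap 0.0072 grip 60.3
```

Still free-turning (tau6 is 0.18 at rest, low noise). Carrying on.

```bash

python3 -m jog '[[1,0,0,0.00015,5],[1,0,0,0.00017,5],[1,0,0,0.00017,5],[1,0,0,0,0],[1,0,0,0,0]]' >/dev/null; python3 tq.py 5
python3 -m jog '[[1,0,0,0.00017,5],[1,0,0,0.00017,5],[1,0,0,0.00017,5],[1,0,0,0,0],[1,0,0,0,0]]' >/dev/null; python3 tq.py 5; python3 st.py
```

```text
tau6 0.1849 sd 0.0072 | Tz 0.1702 sd 0.0210 | F [ 4.8 -2.4  4.5] j6 1.2308 t 8.93 grip 60.3
tau6 0.1853 sd 0.0072 | Tz 0.1858 sd 0.0350 | F [ 4.9 -2.2  4. ] j6 1.4926 t 9.60 grip 60.2
t 9.6 tcp [ 0.5818 -0.0513  0.1971] yhead -8.44 j [-0.226  1.493] F [ 4.91 -2.    4.77] T [-0.436 -1.18   0.195] gap 0.0075 grip 60.2
```

```bash

python3 -m jog '[[1,0,0,0.00017,5],[1,0,0,0.00017,5],[1,0,0,0.00017,5],[1,0,0,0,0],[1,0,0,0,0]]' >/dev/null; python3 tq.py 5
python3 -m jog '[[1,0,0,0.00017,5],[1,0,0,0.00017,5],[1,0,0,0.00017,5],[1,0,0,0,0],[1,0,0,0,0]]' >/dev/null; python3 tq.py 5; python3 st.py
```

```text
tau6 0.1894 sd 0.0072 | Tz 0.1875 sd 0.0335 | F [ 5.5 -2.   4.4] j6 1.7544 t 10.27 grip 60.2
tau6 0.1997 sd 0.0072 | Tz 0.1999 sd 0.0225 | F [ 4.9 -2.4  5.7] j6 2.0161 t 10.93 grip 60.4
t 10.93 tcp [ 0.5819 -0.0514  0.1965] yhead -38.44 j [-0.226  2.016] F [ 5.41 -2.48  5.94] T [-0.567 -1.087  0.217] gap 0.0072 grip 60.4
```

```bash

python3 -m jog '[[1,0,0,0.00017,5],[1,0,0,0.00017,5],[1,0,0,0.00017,5],[1,0,0,0,0],[1,0,0,0,0]]' >/dev/null; python3 tq.py 5
python3 -m jog '[[1,0,0,0.00017,5],[1,0,0,0.00017,5],[1,0,0,0.00017,5],[1,0,0,0,0],[1,0,0,0,0]]' >/dev/null; python3 tq.py 5; python3 st.py
```

```text
tau6 0.2115 sd 0.0072 | Tz 0.1943 sd 0.0504 | F [ 4.7 -2.7  6.5] j6 2.2779 t 11.60 grip 60.7
tau6 0.2249 sd 0.0072 | Tz 0.2514 sd 0.0256 | F [ 3.7 -3.   8.5] j6 2.5397 t 12.27 grip 60.9
t 12.27 tcp [ 0.582  -0.0516  0.196 ] yhead -68.45 j [-0.226  2.54 ] F [ 3.71 -2.77  8.28] T [-0.591 -0.892  0.221] gap 0.0075 grip 60.9
```

```bash

python3 -m jog '[[1,0,0,0,5],[1,0,0,0.0001,5],[1,0,0,0.0001,5],[1,0,0,0,0],[1,0,0,0,0]]' >/dev/null; python3 tq.py 5
python3 -m jog '[[1,0,0,0,4],[1,0,0,0.0001,4],[1,0,0,0.0001,4],[1,0,0,0,0],[1,0,0,0,0]]' >/dev/null; python3 tq.py 10; python3 st.py
```

```text
tau6 0.2439 sd 0.0072 | Tz 0.2228 sd 0.0306 | F [ 3.9 -3.2  8.6] j6 2.8014 t 12.93 grip 60.9
tau6 0.2497 sd 0.0044 | Tz 0.2429 sd 0.0115 | F [ 3.4 -3.2  8.5] j6 3.0109 t 13.85 grip 61.0
t 13.85 tcp [ 0.5819 -0.0517  0.1957] yhead -95.45 j [-0.226  3.011] F [ 3.1  -3.06  8.38] T [-0.67  -0.798  0.253] gap 0.0072 grip 61.0
```

```bash
python3 - <<'E'
from workcell import env
import cv2,numpy as np
c=env.read_camera("scene")["img"][225:325,225:345,::-1];d=env.read_camera("top")["img"][170:270,300:420,::-1]
i=np.hstack([cv2.resize(x,None,fx=3.3,fy=3.3,interpolation=cv2.INTER_CUBIC) for x in(c,d)])
cv2.imwrite("pics/turn.png",(255*(i/255.)**.5).astype('uint8'))
E
```

```text
(no output)
```

View pics/turn.png

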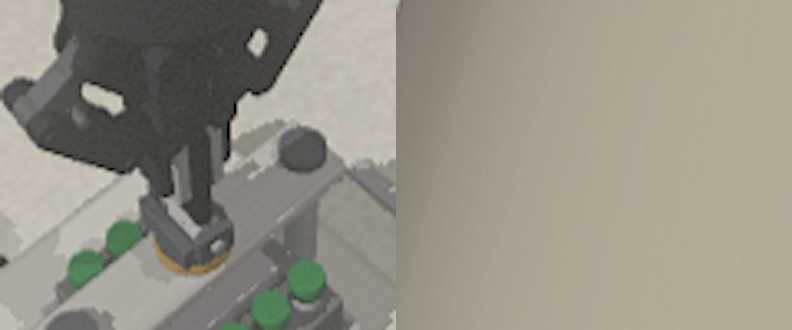

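The lever is still upright and held flush in the pads. My downward push (8.5 N) may bias the torque, so I'll ease it off and then advance a little to re-read.

```bash

python3 -m jog '[[1,0,0,-0.0003,0],[1,0,0,0,0],[1,0,0,0,0]]' >/dev/null; python3 tq.py 4
python3 -m jog '[[1,0,0,-0.0003,0],[1,0,0,0,0],[1,0,0,0,0]]' >/dev/null; python3 tq.py 4
python3 -m jog '[[1,0,0,0,2],[1,0,0,0.0001,2],[1,0,0,0,0],[1,0,0,0,0],[1,0,0,0,0]]' >/dev/null; python3 tq.py 8;  python3 st.py
```

```text
tau6 0.2485 sd 0.0000 | Tz 0.2262 sd 0.0244 | F [ 3.7 -2.8  7.5] j6 3.0109 t 14.40 grip 60.8
tau6 0.3142 sd 0.0000 | Tz 0.2850 sd 0.0244 | F [ 4.5 -2.9  5.8] j6 3.0107 t 14.85 grip 60.6
tau6 0.2634 sd 0.0001 | Tz 0.2688 sd 0.0290 | F [ 4.1 -3.1  6.1] j6 3.0806 t 15.67 grip 60.5
t 15.67 tcp [ 0.5818 -0.0516  0.1957] yhead -99.44 j [-0.226  3.081] F [ 4.37 -3.01  6.76] T [-0.706 -0.907  0.228] gap 0.0071 grip 60.5
```

At rest it reads 0.263 (target 0.26), so it's snug. I'll unwind the spring lead, let go, rise, shut the fingers and look.

```bash

python3 -m jog '[[1,0,0,0,-4],[1,0,0,0,-4],[1,0,0,0,-4],[1,0,0,0,0],[1,0,0,0,0]]' >/dev/null; python3 tq.py 3
python3 -m jog '[[0.6,0,0,0,0],[0.6,0,0,0,0],[0.6,0,0,0,0],[0.6,0,0,0,0],[0.6,0,0,0,0]]' >/dev/null; python3 st.py
python3 -m jog '[[0.6,0,0,-0.02,0],[0.6,0,0,-0.03,0],[0.6,0,0,-0.03,0],[1,0,0,-0.02,0],[1,0,0,0,0]]' >/dev/null
python3 -m jog '[[1,0,0.025,0,0],[1,0,0.025,0,0],[1,0,0.015,0,0],[1,0,0,0,0],[1,0,0,0,0]]' >/dev/null;python3 st.py
python3 - <<'E'
from workcell import env
import cv2,numpy as np
c=env.read_camera("scene")["img"][200:340,200:350,::-1];d=env.read_camera("wrist")["img"][:,:,::-1]
i=np.hstack([cv2.resize(c,(450,420),interpolation=cv2.INTER_CUBIC),cv2.resize(d[100:400,200:450],(350,420))])
cv2.imwrite("pics/rel.png",(255*(i/255.)**.5).astype('uint8'))
E
```

```text
tau6 0.0821 sd 0.0064 | Tz 0.1113 sd 0.0048 | F [ 3.8 -3.2  6.2] j6 2.8715 t 16.23 grip 60.6
t 16.65 tcp [ 0.5803 -0.0509  0.1942] yhead -87.61 j [-0.225  2.874] F [-0.02  0.04  0.63] T [0.019 0.012 0.021] gap 0.0173 grip 0.0
t 17.48 tcp [ 0.5834 -0.1168  0.294 ] yhead -87.76 j [-0.333  2.77 ] F [0.05 0.27 0.79] T [ 0.016 -0.052 -0.043] gap 0.0002 grip 0.0
```

View pics/rel.png

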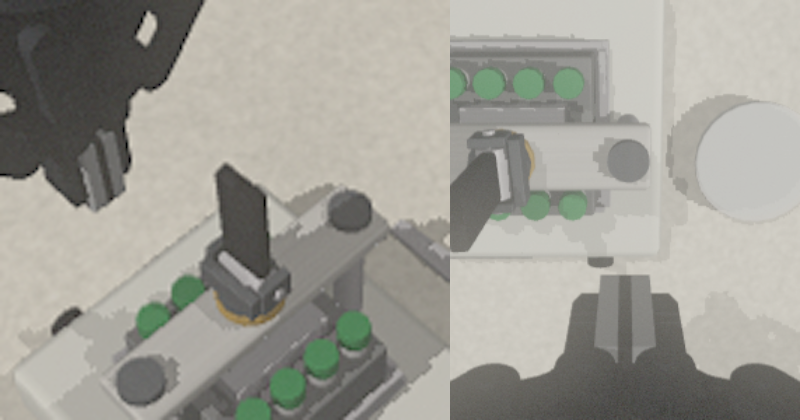

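The lever stands upright with its heel toward -y, so it folds toward +y. The shut fingers are behind it on the heel side. I'll lower them and push.

```bash

python3 -m jog '[[1,0,0,0.025,0],[1,0,0,0.03,0],[1,0,0,0.022,0],[1,0,-0.02,0,0],[1,0,-0.015,0,0]]' >/dev/null; python3 st.py
python3 -m jog '[[1,0,-0.006,0,0],[1,0,-0.006,0,0],[1,0,0,0,0],[1,0,0,0,0]]' >/dev/null; python3 st.py
python3 -m jog '[[1,0,-0.006,0,0],[1,0,-0.006,0.000,0],[1,0,0,0,0],[1,0,0,0,0]]' >/dev/null; python3 st.py
```

```text
t 18.0 tcp [ 0.5809 -0.0795  0.216 ] yhead -87.65 j [-0.273  2.827] F [0.3  0.65 0.79] T [ 0.023 -0.003  0.053] gap 0.0 grip 0.0
t 18.33 tcp [ 0.5826 -0.069   0.2191] yhead -87.6 j [-0.255  2.845] F [ 0.8  -0.21 -0.2 ] T [ 0.043 -0.033  0.01 ] gap -0.0002 grip 0.0
t 18.67 tcp [ 0.5816 -0.0573  0.2183] yhead -87.66 j [-0.236  2.865] F [ 0.81 -1.7   1.05] T [-0.177  0.008  0.039] gap 0.0001 grip 0.8
```

```bash

python3 -m jog '[[1,0,-0.008,0.002,0],[1,0,-0.008,0.002,0],[1,0,0,0,0],[1,0,0,0,0]]' >/dev/null; python3 st.py
python3 -m jog '[[1,0,-0.008,0.005,0],[1,0,-0.008,0.005,0],[1,0,0,0,0],[1,0,0,0,0]]' >/dev/null; python3 st.py
python3 -m jog '[[1,0,-0.005,0.007,0],[1,0,-0.005,0.007,0],[1,0,0,0,0],[1,0,0,0,0]]' >/dev/null; python3 st.py
python3 - <<'E'
from workcell import env
import cv2
c=env.read_camera("scene")["img"][180:340,200:380,::-1]
cv2.imwrite("pics/fold.png",(255*(cv2.resize(c,(675,600),interpolation=cv2.INTER_CUBIC)/255.)**.5).astype('uint8'))
E
```

```text
t 19.0 tcp [ 0.5806 -0.0403  0.2136] yhead -87.6 j [-0.208  2.892] F [ 0.81 -0.13  0.11] T [-0.103  0.063  0.041] gap -0.0001 grip 0.3
t 19.33 tcp [ 0.5798 -0.0242  0.2033] yhead -87.59 j [-0.181  2.919] F [ 0.45 -0.32  0.38] T [ 0.001  0.006 -0.025] gap -0.0001 grip 0.1
t 19.67 tcp [ 0.5794 -0.0147  0.1895] yhead -87.62 j [-0.164  2.936] F [-0.24 -0.63 -0.2 ] T [-0.001 -0.013  0.061] gap -0.0004 grip 0.0
```

View pics/fold.png

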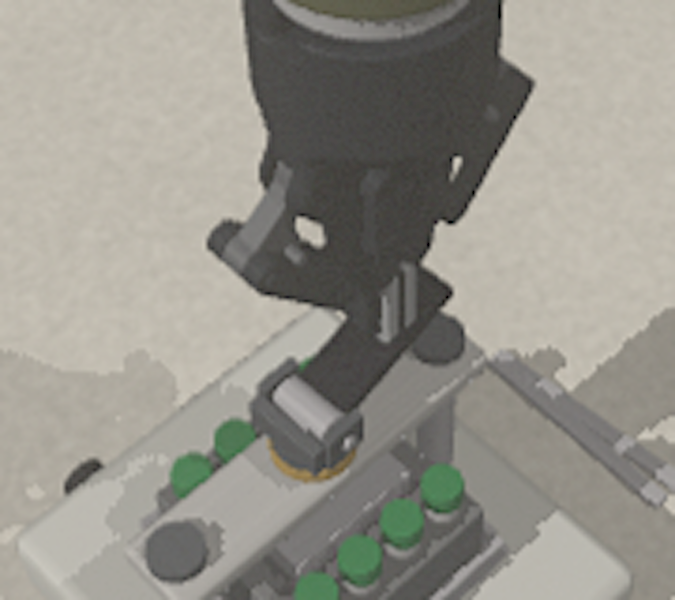

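The lever is folding toward +y with the fingertips over it at about (400,310). Next I'll press it down to flat.

```bash

python3 -m jog '[[1,0,-0.003,0.005,0],[1,0,-0.003,0.005,0],[1,0,0,0.004,0],[1,0,0,0.003,0],[1,0,0,0,0]]' >/dev/null; python3 st.py
python3 -m jog '[[1,0,0,0.0015,0],[1,0,0,0,0],[1,0,0,0,0]]' >/dev/null; python3 st.py
python3 -m jog '[[1,0,0,0.0015,0],[1,0,0,0,0],[1,0,0,0,0]]' >/dev/null; python3 st.py
```

```text
t 20.13 tcp [ 0.5799 -0.009   0.1733] yhead -87.64 j [-0.154  2.946] F [0.33 0.05 5.88] T [-0.004  0.125 -0.008] gap -0.0002 grip 2.6
t 20.38 tcp [ 0.5801 -0.0089  0.1729] yhead -87.64 j [-0.154  2.946] F [-1.73  1.45 10.42] T [ 0.019  0.346 -0.032] gap -0.0001 grip 5.2
t 20.63 tcp [ 0.5807 -0.0089  0.1725] yhead -87.64 j [-0.154  2.946] F [-2.41  0.96 14.85] T [ 0.159  0.379 -0.084] gap 0.0004 grip 7.5
```

```bash

python3 -m jog '[[1,0,0,0.0015,0],[1,0,0,0,0],[1,0,0,-0.01,0],[1,0,0,-0.03,0],[1,0,0,-0.03,0]]' >/dev/null
python3 -m jog '[[1,0.02,-0.03,-0.03,0],[1,0.03,-0.03,-0.03,0],[1,0.03,-0.03,0,0],[1,0.03,0,0,0],[1,0,0,0,0]]' >/dev/null; python3 st.py
python3 - <<'E'
from workcell import env
import cv2,numpy as np
c=env.read_camera("scene")["img"][220:340,200:350,::-1];d=env.read_camera("top")["img"][170:310,260:460,::-1]
i=np.hstack([cv2.resize(c,(450,360),interpolation=cv2.INTER_CUBIC),cv2.resize(d,(350,360))])
cv2.imwrite("pics/end.png",(255*(i/255.)**.5).astype('uint8'))
E
```

```text
t 21.47 tcp [0.6813 0.077  0.2852] yhead -87.51 j [-0.005  3.093] F [-1.17 -0.19 -1.87] T [-0.061  0.02   0.026] gap 0.0001 grip 0.0
```

View pics/end.png

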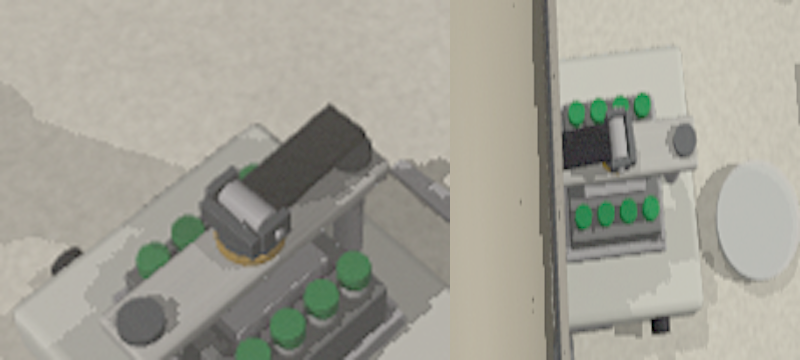

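```bash
python3 - <<'E'
from h import *
o=np.array([.5816,-.0505,.1568])
for hd in(93,97):
  t=np.radians(hd);x=np.array([np.cos(t),np.sin(t),0]);y=np.array([-x[1],x[0],0])
  for th in(1.57,1.45,1.3):
    d=x*np.sin(th)+np.array([0,0,np.cos(th)]);n=-x*np.cos(th)+np.array([0,0,np.sin(th)])
    print(hd,th,[tuple(((np.array(proj("scene",o+.068*d+n*.004+y*s))-(200,220)+.5)*3).round(0)) for s in(.0125,-.0125)])
E
```

```text
93 1.57 [(np.float64(335.0), np.float64(101.0)), (np.float64(372.0), np.float64(131.0))]
93 1.45 [(np.float64(334.0), np.float64(92.0)), (np.float64(371.0), np.float64(122.0))]
93 1.3 [(np.float64(330.0), np.float64(83.0)), (np.float64(368.0), np.float64(113.0))]
97 1.57 [(np.float64(327.0), np.float64(97.0)), (np.float64(366.0), np.float64(125.0))]
97 1.45 [(np.float64(325.0), np.float64(88.0)), (np.float64(365.0), np.float64(116.0))]
97 1.3 [(np.float64(322.0), np.float64(79.0)), (np.float64(362.0), np.float64(107.0))]
```

The final view shows the lever tip corner at crop (330,105). The flat prediction is row 97–101, against 88–92 at 1.45 rad, so it lies flat. The arm is clear of everything.

```bash
python3 -c "
from workcell import env;print(env.hand_in())"
```

```text
the job is handed in; nothing more can be done
None
```

I screwed the bolt in until it read 0.263 N m at rest (target about 0.26), folded the lever flat, let go and handed the job in at about 21.5 s of the 72 s allowed. No verdict came back. The clamping force was inferred from that torque, not measured, and the torque climbed at about half the stated rate as the bolt tightened. The arm stayed clear of the dish and tweezers.

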